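# Load a full tablet canister into the dock bay after feeling it for a leftover insert

### The arm

A 6-joint arm with a two-finger parallel gripper is mounted at the origin on the work surface. World frame = base frame: x ahead of the robot, y to its left, z up, the work surface at z = 0. Lengths are in m, angles in degrees, forces in N, time in s.
With the tool pointing down it reaches from about 0.25 to 0.725 m from the base axis. Payload 9.7 kg.
Tool frame: the origin (TCP) lies midway between the tips of the shut fingers; the grasp point (between the pads) lies 19 mm behind it (bot.pinch_z is the distance from the TCP to the grasp point, in m); z points along the fingers, y is the line along which they close (so a half turn about z gives the same grasp; the last joint's range is limited). The gripper opens to 85 mm and grips with 20 to 120 N. Pads are 22 mm wide; open, the fingers measure 114 mm over their backs; the gripper's body (76 mm by 85 mm) begins 54 mm behind the grasp point. The pads swing forward as they close: fully open they stand 13 mm farther back than shut.
Start: joints at [-63.484, 4.979, 10.078, 95.1, 0, 90], TCP at [0.246, -0.492, 0.196] pointing down, gripper open.
Joint ranges: [-179.16, 179.16], [-48.56, 103.87], [-65.8, 70.77], [-126.05, 130.52], [-82.76, 87.17], [-180, 180]. Speed limits (degrees/s): [127.2, 127.2, 147.25, 180, 180, 180].

### API

Orientations are given as [roll, pitch, yaw] about the fixed x, y, z axes, in that order (R = Rz(yaw) Ry(pitch) Rx(roll)).
In Python, from workcell import sensors, camera, ticket, bot gives the robot as it stands.
- The arm moves only by the shell command python3 -m handwheel 'ROWS' [FORCE]. ROWS is a JSON object of lists of equal length, an entry for each row: "gripper": the opening, from -1 (shut) to 1 (fully open); "slide": the shift along the tool's x, y, z in mm, a list of three; "yaw": the turn about the tool's z in rad. A call has 1 to 8 rows; each row shifts and turns the commanded pose from where the row before left it, along the tool's axes as they then stand; what a row does not reach is not made up. A row lasts 1/12 s, in which the tool goes at most 41.7 mm and 7.16 degrees, less where a joint would pass 70% of its speed; a pose out of reach is approached as far as the arm can. A call is refused whole if a number of a shift passes 41.7 or a number of a turn 0.125, either way. A call with a gripper value outside its range is refused whole. The fingers move at their own pace and stop on an object; FORCE is the grip in N (left out, the last holds). Time passes only in rows, so rows that do not move let the fingers close. It gives the time, the measured TCP pose, the force, the opening and the grip force at its end, in the units of the state.
- sensors.get_obs(): the state, without advancing time (a new reading comes with each control period).
- camera(name): name is "scene" or "top"; returns a dict with "img" (480x640x3 uint8, red, green, blue), "fx", "fy", "cx", "cy" (pixels), "dist" ([k1, k2, p1, p2, k3] as OpenCV has them; the pictures are not rectified), "R" (3x3) and "t" (3): a world point X has camera coordinates R X + t. Camera axes: x right, y down, z forward; pixel columns grow to the right and rows downward; lengths in m; the calibration is good to about 2 mm. A picture is of the moment at which its call begins. There is no depth.
- ticket.job_done(): hands the job in; it is judged then, once.
The state is a dict: "time": time; "q": joint angles; "qd": joint speeds; "joint_efforts": joint torques, N m; "ee_pos": TCP position; "tcp_rot": TCP orientation; "wrist_force": force on the tool from outside, world axes, zero at the start; "torque": the same for the moment, N m; "opening": finger opening in m; "grasp_force": force on a finger pad.
Only numpy, scipy, OpenCV 4.12 (cv2) and the standard library are available. Lean on these libraries where they do the work, as an engineer would, in place of code of your own. Each camera call takes 0.05 s, during which the arm holds its last target. There are 200 camera calls.

### The job

Load the full tablet canister into the open bay of the dock: of the two look-alike canisters on the counter it is the heavier, so lift to tell, and leave the empty one standing upright on the counter. First feel down inside the bay with the fingertips, since a blanking insert may still lie at the bottom; if it does, lift it out and put it in the returns tray. Then lower the full canister into the bay until it stands fully home, without dropping either canister and without disturbing the other things on the counter.

Things in the scene. Friction and masses are not known exactly. Their poses are not given: they have to be found in the camera images.
- canister_a: Tablet canister, opaque white plastic block 68 (own x) by 46 (y) by 100 mm high; centred on its top a grip rib 12 mm thick (x), 34 long (y), 30 high: 130 mm overall. Two look exactly alike, both upright on the counter at any yaw: the empty weighs 0.17 to 0.23 kg, the full 0.51 to 0.69 kg; only lifting tells. Origin: centre of the underside.
- canister_b: As canister_a, its look-alike.
- dock: Canister dock, fixed grey plastic block 120 (x) by 230 (y) by 66 mm high. 54 mm from its middle towards its -y is the open bay (bay_mouth); 54 mm towards +y a neighbour canister is fixed in it like a loaded one, 68 (x) by 46 (y) mm, block top 106 and rib top 136 mm above the counter. Origin: centre of the underside; z up.
- bay_mouth (a point): Centre of the open bay's mouth in the dock's top, 66 mm above the counter; axes as the dock's. The bay is a straight rectangular well, 71 (x) by 49 mm (y), 60 mm deep, mouth chamfered 2 mm. A canister goes in rib up, its x along the dock's x, either way round, and fully home stands on the bay's floor.
- bay_floor (a point): Centre of the bay's floor, 60 mm below the mouth; axes as the dock's. On it may lie a loose grey blanking insert, 0.12 to 0.18 kg: slab 66 (x) by 44 (y) by 14 mm with a central upright rib 12 mm thick (x), 34 long (y), its top 40 mm above the bay's floor; about 2.5 mm of play. If it is not in the bay, it is already in the tray.
- tray: Returns tray, fixed, open, steel, outside 150 (x) by 120 (y) by 30 mm high, walls and floor 6 mm thick. Holds nothing but the blanking insert, if that has been taken out already. Origin: centre of the underside.
- tray_floor (a point): Centre of the tray's inner floor, 6 mm above the counter; axes as the tray's.
- syrup: Bystander: amber syrup bottle, 56 mm across, 135 mm tall. Origin: centre of the underside.
- jar: Bystander: white jar, 52 mm across, 75 mm tall. Origin: centre of the underside.
- carton1: Bystander: white carton, 50 (x) by 100 (y) by 70 mm high. Origin: centre of the underside.
- carton2: Bystander: brown carton, 60 (x) by 90 (y) by 50 mm high. Origin: centre of the underside.
- calculator: Bystander: desk calculator lying flat, 100 (x) by 70 (y) by 16 mm. Origin: centre of the underside.
- cup: Bystander: open white measuring cup, 52 mm across the rim, 65 mm tall. Origin: centre of the underside.
Mind the look-alikes: they are no part of the job. What is shaped like the canister_b but green is not meant. There is more than one size of the tray; the one meant has the size given above.

How it is judged:
By the outcome, as a careful person would: the job done as asked, in the order asked, and still so for the second after the job is handed in, with the robot touching nothing.
It also fails if it takes over 72 s, if anything falls off the work surface, if the arm or the gripper's body presses on something with over 40 N, if the wrist force passes 120 N, or if a joint passes its speed limit or range.

## Working session

There is one attempt and no reset: what is moved stays moved. The work goes in short steps, Python scripts to look and compute and a shell command to move; the robot and the scene stay as the last step left them, time stands still between calls to the robot, and variables do not carry over. Pictures are saved under pics/ and viewed, at most 10 in all, crops included, and the job is handed in when it is done.

```bash
mkdir -p pics; ls; python3 - <<'E'
from workcell import sensors,camera,ticket,bot
import cv2,numpy as np
print(sensors.get_obs())
for n in("scene","top"):
    c=camera(n); cv2.imwrite(f"pics/{n}0.png",c["img"][:,:,::-1]); np.savez(f"pics/{n}0.npz",**c)
    print(n,c["fx"],c["fy"],c["cx"],c["cy"],c["dist"],c["R"],c["t"], -np.array(c["R"]).T@c["t"])
E
```

```text
pics
{'time': 0.0, 'q': array([-6.34844098e+01,  5.01031244e+00,  1.00349486e+01,  9.50999808e+01,
        1.93286988e-04,  8.99986877e+01]), 'qd': array([ 0.05647244,  0.0046927 , -0.08660914,  0.03376816,  0.0204382 ,
       -0.01244493]), 'joint_efforts': array([-1.12375608e-03, -5.20392466e+01,  4.64807224e+01,  1.61880342e-02,
       -1.95975485e-05,  1.75677354e-05]), 'ee_pos': array([ 0.24542027, -0.49189926,  0.19569509]), 'tcp_rot': array([-1.79924655e+02, -1.95012511e-04,  2.65169023e+01]), 'wrist_force': array([-1.08172533,  0.37916987,  0.38569886]), 'torque': array([ 0.05550546,  0.00881583, -0.00785837]), 'grasp_force': 0.0, 'opening': 0.08510969769926713}
scene 550.2095015438365 550.2095015438365 314.5378357431986 229.47629108206976 [-0.03376067  0.          0.          0.          0.        ] [[-0.88662077  0.46247854 -0.00414895]
 [ 0.3301653   0.62662923 -0.70592257]
 [-0.32387419 -0.62725546 -0.70827686]] [ 0.51203718 -0.12959932  1.34143033] [0.93122665 0.68582401 0.86074139]
top 619.5102568646404 619.5102568646404 321.9725948356667 239.22805645394087 [-0.2037129  0.         0.         0.         0.       ] [[ 0.00200252 -0.99961252  0.02776339]
 [-0.99749249 -0.00396083 -0.07066144]
 [ 0.07074402 -0.02755227 -0.99711391]] [-0.02931439  0.56263477  1.32639033] [0.46744848 0.00947053 1.3631327 ]
```

View pics/scene0.png

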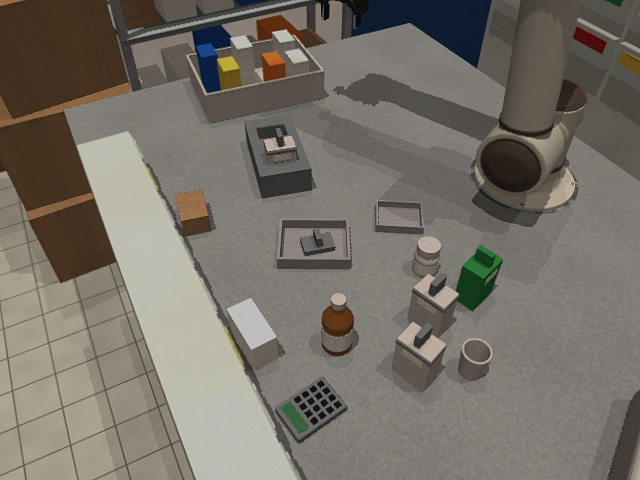

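View pics/top0.png

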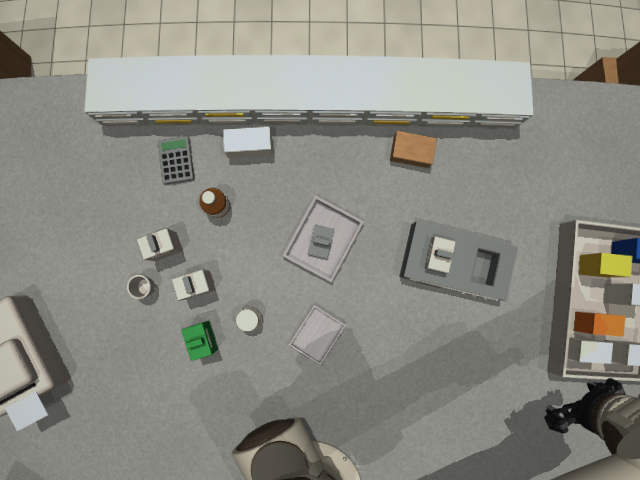

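The scene view shows white canisters at about (434,300) and (420,350), a green look-alike at (480,278), and the large tray at (315,243) with what looks like the insert in it. The small tray is at (400,217). The dock is at (278,155), with its neighbour at (281,145) and the open bay at about (271,131).

In the top view the white canisters are at (190,285) and (157,243), and the green one at (198,340) is excluded by colour. The neighbour at (441,255) is fixed. The large tray is at (323,240); the small one at (318,333) is excluded by size. The open bay is at (485,268).

I'll enlarge both views to confirm.

```bash
cat > h.py <<'E'
import numpy as np,cv2
def load(n): return dict(np.load(f"pics/{n}.npz"))
def ray(c,uv):
    K=np.array([[c["fx"],0,c["cx"]],[0,c["fy"],c["cy"]],[0,0,1]],float)
    p=cv2.undistortPoints(np.array(uv,float).reshape(-1,1,2),K,np.array(c["dist"],float)).reshape(-1,2)
    d=np.c_[p,np.ones(len(p))]@c["R"]; return -c["R"].T@c["t"],d/np.linalg.norm(d,axis=1)[:,None]
def plane(c,uv,z):
    o,d=ray(c,uv); return o+d*((z-o[2])/d[:,2])[:,None]
def tri(c1,uv1,c2,uv2):
    o1,d1=ray(c1,uv1);o2,d2=ray(c2,uv2);out=[]
    for a,b in zip(d1,d2):
        s=np.linalg.lstsq(np.c_[a,-b],o2-o1,rcond=None)[0]
        p,q=o1+s[0]*a,o2+s[1]*b; out.append([*(p+q)/2,np.linalg.norm(p-q)])
    return np.array(out)
E
python3 - <<'E'
import cv2,numpy as np
t=cv2.imread("pics/top0.png");s=cv2.imread("pics/scene0.png")
f=lambda i,x,y,w,h,k:cv2.resize(i[y:y+h,x:x+w],None,fx=k,fy=k,interpolation=cv2.INTER_CUBIC)
a=f(t,125,220,100,75,4);b=f(t,400,215,120,90,10/3)
c=f(s,370,265,100,130,4)[:, :400];d=f(s,240,115,80,80,5)
L=np.vstack([a,np.zeros((300,400,3),np.uint8)]);
cv2.imwrite("pics/c1.png",np.hstack([np.vstack([a,b]),np.zeros((600,4,3),np.uint8),cv2.resize(np.vstack([f(s,385,270,80,60,4.9)[:, :392],f(s,385,315,80,60,4.9)[:, :392]]),(392,600))]))
cv2.imwrite("pics/c2.png",np.hstack([f(s,240,115,80,100,5),f(t,280,190,90,100,4)[:, :360].copy() if 0 else cv2.resize(f(t,280,190,80,100,5),(400,500))]))
E
```

```text
(no output)
```

View pics/c1.png

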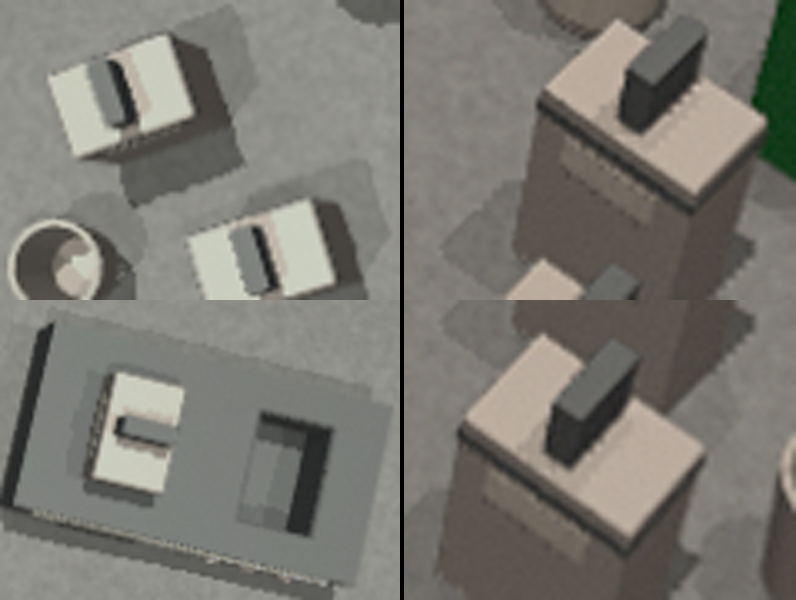

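View pics/c2.png

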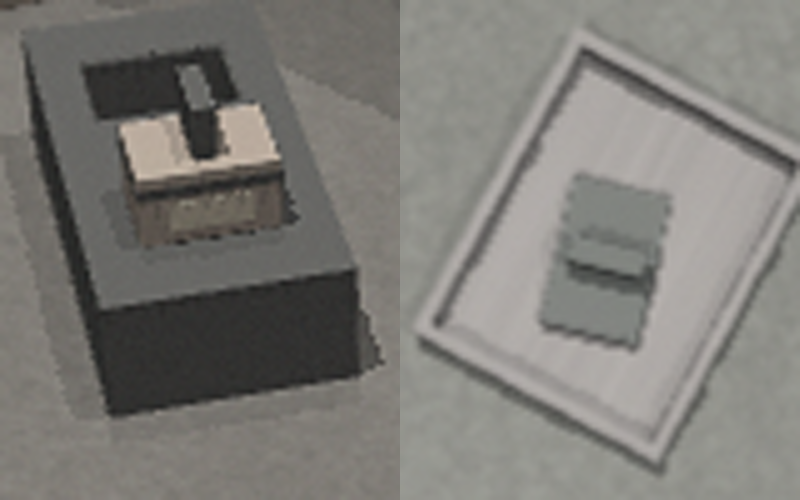

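Crops confirm it: the two white canisters have dark ribs, at top (157,243) and (190,285). The insert lies in the large tray at about (321,242), and the visible bay floor is bare, though I'll still feel for it. Now to measure.

```bash
python3 - <<'E'
from h import *
np.set_printoptions(precision=4,suppress=True)
T=load("top0");S=load("scene0")
k=8
def rect(c,box,f,close=9,name=""):
    x,y,w,h=box
    im=cv2.resize(c["img"][y:y+h,x:x+w],None,fx=k,fy=k,interpolation=cv2.INTER_CUBIC)
    m=f(im.astype(int)).astype(np.uint8)
    m=cv2.morphologyEx(m,cv2.MORPH_OPEN,np.ones((close,close)))
    cs=max(cv2.findContours(m,cv2.RETR_EXTERNAL,cv2.CHAIN_APPROX_NONE)[0],key=cv2.contourArea)
    hull=cv2.convexHull(cs)
    q=cv2.approxPolyN(hull,4)[0] if hasattr(cv2,'approxPolyN') else cv2.boxPoints(cv2.minAreaRect(cs))
    q=(q.reshape(-1,2)+.5)/k-.5+[x,y]
    return q[np.argsort(np.arctan2(*(q-q.mean(0)).T[::-1]))]   # TL,TR,BR,BL
bright=lambda im: im.min(2)>165
dark=lambda im: im.max(2)<95
def dims(P):
    e=np.linalg.norm(np.roll(P,-1,0)-P,axis=1)[:]; return e*1000
def rep(n,q,z):
    P=plane(T,q,z);u=(P[0]+P[3]-P[1]-P[2]);print(n,"px",q.round(1).tolist());print("  centre",P.mean(0),"edges",dims(P),"dir L-R yaw",np.degrees(np.arctan2(u[1],u[0])), "dir2",np.degrees(np.arctan2(*((P[0]+P[1]-P[2]-P[3])[[1,0]]))));return P
qs={}
for n,b in {"B157":(132,222,52,42),"A190":(165,260,52,45)}.items():
    qs[n]=rect(T,b,bright); rep(n,qs[n],.100)
qn=rect(T,(422,230,40,50),bright);rep("neigh",qn,.106)
# heights by two views (hand-picked scene corners in order TL=front,TR=left,BR=back,BL=right)
sc={"A190":[(444.8,310),(412.8,290),(429.1,273.6),(458.9,294)],"B157":[(431.5,363),(396.4,340.6),(413.8,322),(446.6,346)]}
for n in sc: print(n,tri(T,qs[n],S,sc[n]))
g=lambda x,y:((x+.5)/(10/3)-.5+400,(y-300+.5)/(10/3)-.5+215)
h=lambda x,y:((x+.5)/5-.5+240,(y+.5)/5-.5+115)
mouth=[g(262,412),g(332,430),g(312,535),g(240,525)];rep("mouth",np.array(mouth),.066)
dk=np.array([g(55,318),g(392,405),g(350,583),g(15,505)]);rep("dock",dk,.066)
print("dock tri TL,TR,BL",tri(T,dk[[0,1,3]],S,[h(107,308),h(22,32),h(357,268)]))
tr=np.array([(580,25),(800+18,165),(660,470),(418,335)],float);tr=(tr-[400,0]+.5)/5-.5+[280,190];rep("tray",tr,.03)
E
```

```text
B157 px [[154.6, 232.7], [165.7, 227.4], [172.6, 248.1], [159.9, 252.4]]
  centre [0.5539 0.3016 0.1   ] edges [25.6588 45.1485 27.8652 42.4862] dir L-R yaw 112.05726773901208 dir2 18.24590563688355
A190 px [[189.6, 273.3], [201.6, 269.4], [207.9, 289.9], [195.7, 293.7]]
  centre [0.4693 0.2263 0.1   ] edges [26.0321 43.8951 26.3999 43.5343] dir L-R yaw 107.72101510414657 dir2 17.77481361721776
neigh px [[434.9, 236.2], [455.1, 241.4], [448.2, 272.1], [427.9, 267.2]]
  centre [ 0.5267 -0.2717  0.106 ] edges [43.6737 65.0257 43.5696 65.6403] dir L-R yaw 76.23398626978398 dir2 -13.471084006336469
A190 [[0.4735 0.2623 0.0713 0.0346]
 [0.4949 0.2216 0.092  0.0012]
 [0.452  0.2076 0.0989 0.0012]
 [0.4316 0.248  0.0755 0.0337]]
B157 [[0.5582 0.3387 0.0721 0.0353]
 [0.5809 0.2979 0.0946 0.0006]
 [0.5373 0.2822 0.0985 0.0012]
 [0.5172 0.3254 0.0741 0.0337]]
mouth px [[478.2, 248.2], [499.2, 253.6], [493.2, 285.2], [471.6, 282.2]]
  centre [ 0.5007 -0.3771  0.066 ] edges [48.1082 69.0674 48.2957 74.0487] dir L-R yaw 79.08092069824677 dir2 -11.965268444521346
dock px [[416.2, 220.0], [517.2, 246.2], [504.6, 299.6], [404.2, 276.2]]
  centre [ 0.5152 -0.3235  0.066 ] edges [229.2098 118.7763 224.9439 121.9008] dir L-R yaw 76.5174445972636 dir2 -13.601107478743186
dock tri TL,TR,BL [[ 0.5988 -0.2249  0.0676  0.0048]
 [ 0.546  -0.4492  0.0649  0.0004]
 [ 0.4821 -0.2001  0.064   0.0001]]
tray px [[315.6, 194.6], [363.2, 222.6], [331.6, 283.6], [283.2, 256.6]]
  centre [ 0.5621 -0.0306  0.03  ] edges [119.8339 148.7726 119.2336 151.6776] dir L-R yaw 60.32873822847199 dir2 -27.30625079419112
```

```bash
cat >> h.py <<'E'
def quad(c,box,f,k=8,op=9,cl=1):
    x,y,w,h=box
    im=cv2.resize(c["img"][y:y+h,x:x+w],None,fx=k,fy=k,interpolation=cv2.INTER_CUBIC)
    m=cv2.morphologyEx(f(im.astype(int)).astype(np.uint8),cv2.MORPH_OPEN,np.ones((op,op)))
    m=cv2.morphologyEx(m,cv2.MORPH_CLOSE,np.ones((cl,cl)))
    cs=[q for q in cv2.findContours(m,cv2.RETR_EXTERNAL,cv2.CHAIN_APPROX_NONE)[0] if cv2.contourArea(q)>40*k*k/2]
    q=cv2.approxPolyN(cv2.convexHull(np.vstack(cs)),4)[0].reshape(-1,2)
    q=(q+.5)/k-.5+[x,y]
    return q[np.argsort(np.arctan2(*(q-q.mean(0)).T[::-1]))]
bright=lambda im: im.min(2)>150
def rep(c,n,q,z):
    P=plane(c,q,z);e=np.linalg.norm(np.roll(P,-1,0)-P,axis=1)*1000
    a=P[0]+P[3]-P[1]-P[2];b=P[0]+P[1]-P[2]-P[3]
    print(n,q.round(1).tolist(),"centre",P.mean(0).round(4),"edges",e.round(1),"yaw left/up",np.degrees(np.arctan2(a[1],a[0])).round(1),np.degrees(np.arctan2(b[1],b[0])).round(1));return P
E
python3 - <<'E'
from h import *
np.set_printoptions(precision=4,suppress=True)
T=load("top0");S=load("scene0")
sc={"A190":[(444.8,310),(412.8,290),(429.1,273.6),(458.9,294)],"B157":[(431.5,363),(396.4,340.6),(413.8,322),(446.6,346)]}
for n,b in {"B157":(132,222,52,42),"A190":(165,260,52,45)}.items():
    q=quad(T,b,bright);rep(T,n,q,.1);print(tri(T,q,S,sc[n]))
q=quad(T,(422,230,40,50),bright);rep(T,"n",q,.106)
E
```

```text
B157 [[135.8, 238.4], [166.1, 227.7], [172.8, 248.2], [142.8, 259.1]] centre [0.5472 0.3201 0.1   ] edges [67.4 44.8 66.8 45.4] yaw left/up 109.7 20.0
[[0.5571 0.3603 0.0982 0.0006]
 [0.5804 0.2973 0.0935 0.0005]
 [0.537  0.2819 0.0979 0.0013]
 [0.5149 0.345  0.0952 0.0002]]
A190 [[170.8, 278.6], [201.7, 269.1], [208.2, 289.9], [176.7, 300.1]] centre [0.4634 0.2457 0.1   ] edges [66.9 44.7 68.4 45.7] yaw left/up 107.7 17.1
[[0.4747 0.2854 0.0963 0.001 ]
 [0.4953 0.2215 0.0923 0.0005]
 [0.4519 0.2072 0.0985 0.0015]
 [0.4319 0.2711 0.0988 0.0021]]
n [[434.8, 235.7], [455.3, 241.3], [448.4, 272.4], [427.7, 267.4]] centre [ 0.5267 -0.2717  0.106 ] edges [44.6 66.  44.6 67.2] yaw left/up 75.9 -13.3
```

Measurements agree with the text: block tops at about 0.097 m (100 mm stated), dock top about 0.066, and bay at (0.501,-0.377) from both the neighbour and the mouth. First I move over the bay with the fingers shut to feel inside.

```bash
cat >> h.py <<'E'
def go(x,y,z,yaw):
    from workcell import sensors
    s=sensors.get_obs();r=np.radians(s["tcp_rot"][2]);d=np.array([x,y,z])-s["ee_pos"]
    ex=np.array([np.cos(r),np.sin(r),0]);ey=np.array([np.sin(r),-np.cos(r),0])
    print("t%.2f"%s["time"],"pos",s["ee_pos"].round(4),"rpy",s["tcp_rot"].round(2),"F",s["wrist_force"].round(2),"open",round(s["opening"],4),"grip",round(s["grasp_force"],1),"q",s["q"].round(0))
    print("slide mm",(np.array([d@ex,d@ey,-d[2]])*1000).round(1),"turn rad",round(-np.radians((yaw-s["tcp_rot"][2]+90)%180-90),3))
E
python3 -m handwheel '{"gripper":[-1,-1,-1,-1,-1,-1,-1],"slide":[[40,1.6,0],[40,1.6,0],[40,1.6,0],[40,1.6,0],[40,1.6,0],[40,1.6,0],[40,1.6,0]],"yaw":[0,0,0,0,0,0,0]}' 40
python3 -m handwheel '{"gripper":[-1,-1,-1,-1,-1,-1,-1,-1],"slide":[[0,0,0],[0,0,0],[0,0,0],[0,0,0],[0,0,0],[0,0,0],[0,0,0],[0,0,0]],"yaw":[-0.125,-0.125,-0.125,-0.125,-0.125,-0.125,-0.125,0]}'
python3 -c "
from h import *
go(.501,-.377,.09,76.6)"
```

```text
time: 0.68
ee_pos: [0.5026, -0.3759, 0.196]
tcp_rot: [-180.0, 0.0, 26.5]
wrist_force: [-0.7, -0.8, 0.2]
opening: 0.0006
grasp_force: 0.0
time: 1.35
ee_pos: [0.501, -0.3771, 0.1959]
tcp_rot: [-180.0, -0.0, 77.0]
wrist_force: [0.2, 0.5, -0.3]
opening: -0.0001
grasp_force: 0.0
t1.35 pos [ 0.501  -0.3771  0.1959] rpy [-1.7995e+02 -2.0000e-02  7.6980e+01] F [ 0.15  0.48 -0.29] open -0.0001 grip 0.0 q [-37.  16.  23.  97.   0.  66.]
slide mm [ 1.000e-01 -0.000e+00  1.059e+02] turn rad 0.007
```

```bash

python3 -m handwheel '{"gripper":[-1,-1,-1,-1,-1,-1],"slide":[[0,0,36],[0,0,36],[0,0,36],[0,0,26],[0,0,0],[0,0,0]],"yaw":[0.007,0,0,0,0,0]}'
python3 -m handwheel '{"gripper":[-1,-1,-1,-1],"slide":[[0,0,4],[0,0,4],[0,0,4],[0,0,0]],"yaw":[0,0,0,0]}'
python3 -m handwheel '{"gripper":[-1,-1,-1,-1],"slide":[[0,0,5],[0,0,5],[0,0,5],[0,0,0]],"yaw":[0,0,0,0]}'
```

```text
time: 1.85
ee_pos: [0.5003, -0.3765, 0.0615]
tcp_rot: [-179.8, -0.1, 76.1]
wrist_force: [-0.7, 0.4, 1.4]
opening: 0.0
grasp_force: 0.0
time: 2.18
ee_pos: [0.5013, -0.3773, 0.0506]
tcp_rot: [180.0, 0.0, 76.2]
wrist_force: [0.1, 0.0, -0.1]
opening: 0.0001
grasp_force: 0.0
time: 2.52
ee_pos: [0.5006, -0.3767, 0.0339]
tcp_rot: [-179.9, -0.0, 76.2]
wrist_force: [-0.5, 0.0, -0.1]
opening: -0.0001
grasp_force: 0.0
```

```bash

python3 -m handwheel '{"gripper":[-1,-1,-1,-1],"slide":[[0,0,4],[0,0,4],[0,0,4],[0,0,0]],"yaw":[0,0,0,0]}'
python3 -m handwheel '{"gripper":[-1,-1,-1,-1],"slide":[[0,0,4],[0,0,3],[0,0,3],[0,0,0]],"yaw":[0,0,0,0]}'
python3 -m handwheel '{"gripper":[-1,-1,-1,-1],"slide":[[0,0,2],[0,0,2],[0,0,1],[0,0,0]],"yaw":[0,0,0,0]}'
```

```text
time: 2.85
ee_pos: [0.5007, -0.3769, 0.0223]
tcp_rot: [-179.9, -0.0, 76.3]
wrist_force: [0.7, 0.5, -0.9]
opening: -0.0
grasp_force: 0.0
time: 3.18
ee_pos: [0.5008, -0.3769, 0.0126]
tcp_rot: [-180.0, -0.0, 76.3]
wrist_force: [-0.1, -0.5, 0.6]
opening: -0.0002
grasp_force: 0.0
time: 3.52
ee_pos: [0.501, -0.3771, 0.0081]
tcp_rot: [-180.0, -0.0, 76.3]
wrist_force: [0.3, -0.7, 0.5]
opening: 0.0
grasp_force: 0.0
```

```bash

python3 -m handwheel '{"gripper":[-1,-1,-1,-1],"slide":[[0,0,1],[0,0,1],[0,0,1],[0,0,0]],"yaw":[0,0,0,0]}'
python3 -m handwheel '{"gripper":[-1,-1,-1,-1,-1,-1,-1],"slide":[[0,0,-20],[0,0,-40],[0,0,-41],[0,0,-41],[0,0,-41],[0,0,-20],[0,0,0]],"yaw":[0,0,0,0,0,0,0]}'
python3 -c "
from h import *
go(.4634,.2457,.21,17.5)"
```

```text
time: 3.85
ee_pos: [0.501, -0.3771, 0.0052]
tcp_rot: [-180.0, -0.0, 76.2]
wrist_force: [0.3, 1.0, -0.4]
opening: -0.0001
grasp_force: 0.0
time: 4.43
ee_pos: [0.5024, -0.3781, 0.2147]
tcp_rot: [179.6, 0.2, 76.2]
wrist_force: [-0.0, -0.9, 0.2]
opening: 0.0006
grasp_force: 0.0
t4.43 pos [ 0.5024 -0.3781  0.2147] rpy [179.55   0.19  76.25] F [-0.03 -0.91  0.23] open 0.0006 grip 0.0 q [-37.  16.  25.  98.  -0.  67.]
slide mm [ 596.7 -186.1    4.7] turn rad 1.025
```

Bay is empty: the tips reached z = 0.005, floor level at 0.006. Next is canister A.

```bash

python3 -m handwheel '{"gripper":[1,1,1,1,1,1,1,1],"slide":[[37.3,-11.6,0],[37.3,-11.6,0],[37.3,-11.6,0],[37.3,-11.6,0],[37.3,-11.6,0],[37.3,-11.6,0],[37.3,-11.6,0],[37.3,-11.6,0]],"yaw":[0,0,0,0,0,0,0,0]}'
python3 -m handwheel '{"gripper":[1,1,1,1,1,1,1,1],"slide":[[37.3,-11.6,0],[37.3,-11.6,0],[37.3,-11.6,0],[37.3,-11.6,0],[37.3,-11.6,0],[37.3,-11.6,0],[37.3,-11.6,0],[37.3,-11.6,0]],"yaw":[0,0,0,0,0,0,0,0]}'
python3 -m handwheel '{"gripper":[1,1,1,1,1,1,1,1],"slide":[[0,0,0],[0,0,0],[0,0,0],[0,0,0],[0,0,0],[0,0,0],[0,0,0],[0,0,0]],"yaw":[0.125,0.125,0.125,0.125,0.125,0.125,0.125,0.125]}'
python3 -m handwheel '{"gripper":[1,1,1],"slide":[[0,0,0],[0,0,0],[0,0,0]],"yaw":[0.025,0,0]}'
python3 -c "
from h import *
go(.4634,.2457,.104,17.5)"
```

```text
time: 5.1
ee_pos: [0.4812, -0.0635, 0.208]
tcp_rot: [-180.0, -0.0, 76.2]
wrist_force: [1.5, 0.1, 0.3]
opening: 0.0855
grasp_force: 0.0
time: 5.77
ee_pos: [0.462, 0.2486, 0.208]
tcp_rot: [-180.0, 0.0, 76.3]
wrist_force: [0.5, -0.8, -0.1]
opening: 0.085
grasp_force: 0.0
time: 6.43
ee_pos: [0.478, 0.2113, 0.2078]
tcp_rot: [-178.1, 0.1, 22.9]
wrist_force: [0.9, 0.1, -0.2]
opening: 0.0853
grasp_force: 0.0
time: 6.68
ee_pos: [0.4813, 0.2027, 0.2081]
tcp_rot: [-177.9, 0.2, 21.6]
wrist_force: [0.5, 0.6, -0.4]
opening: 0.0852
grasp_force: 0.0
t6.68 pos [0.4813 0.2027 0.2081] rpy [-1.7791e+02  1.5000e-01  2.1600e+01] F [ 0.48  0.57 -0.43] open 0.0852 grip 0.0 q [ 22.   2.   8.  96.   2. 180.]
slide mm [ -0.8 -46.6 104.1] turn rad 0.072
```

The wrist hit its limit (q6 = 180), so I'll use the half-turn-equivalent grasp at yaw -162.5.

```bash

python3 -m handwheel '{"gripper":[1,1,1,1,1,1,1,1],"slide":[[0,0,0],[0,0,0],[0,0,0],[0,0,0],[0,0,0],[0,0,0],[0,0,0],[0,0,0]],"yaw":[-0.125,-0.125,-0.125,-0.125,-0.125,-0.125,-0.125,-0.125]}'
python3 -m handwheel '{"gripper":[1,1,1,1,1,1,1,1],"slide":[[0,0,0],[0,0,0],[0,0,0],[0,0,0],[0,0,0],[0,0,0],[0,0,0],[0,0,0]],"yaw":[-0.125,-0.125,-0.125,-0.125,-0.125,-0.125,-0.125,-0.125]}'
python3 -m handwheel '{"gripper":[1,1,1,1,1,1,1,1],"slide":[[0,0,0],[0,0,0],[0,0,0],[0,0,0],[0,0,0],[0,0,0],[0,0,0],[0,0,0]],"yaw":[-0.125,-0.125,-0.125,-0.125,-0.125,-0.125,-0.125,0]}'
python3 -c "
from h import *
go(.4634,.2457,.104,197.5)"
```

```text
time: 7.35
ee_pos: [0.4808, 0.204, 0.2083]
tcp_rot: [-178.8, -1.7, 79.4]
wrist_force: [-0.1, 0.3, 0.5]
opening: 0.0858
grasp_force: 0.0
time: 8.02
ee_pos: [0.4808, 0.204, 0.2083]
tcp_rot: [179.2, -2.0, 136.7]
wrist_force: [-0.3, -0.9, -0.3]
opening: 0.0855
grasp_force: 0.0
time: 8.68
ee_pos: [0.4809, 0.2039, 0.2083]
tcp_rot: [178.0, -0.7, -173.2]
wrist_force: [0.8, 0.6, 1.2]
opening: 0.0854
grasp_force: 0.0
t8.68 pos [0.4809 0.2039 0.2083] rpy [ 178.01   -0.67 -173.19] F [0.83 0.59 1.21] open 0.0854 grip 0.0 q [22.  2.  8. 96.  2. 15.]
slide mm [ 12.4  43.6 104.3] turn rad -0.187
```

The limit left a 2.1° tool tilt that rows can't command away. Pushing the same way against the opposite wrist limit (q6 = -180) should cancel it.

```bash

python3 -m handwheel '{"gripper":[1,1,1,1,1,1,1,1],"slide":[[0,0,0],[0,0,0],[0,0,0],[0,0,0],[0,0,0],[0,0,0],[0,0,0],[0,0,0]],"yaw":[-0.125,-0.125,-0.125,-0.125,-0.125,-0.125,-0.125,-0.125]}'
python3 -m handwheel '{"gripper":[1,1,1,1,1,1,1,1],"slide":[[0,0,0],[0,0,0],[0,0,0],[0,0,0],[0,0,0],[0,0,0],[0,0,0],[0,0,0]],"yaw":[-0.125,-0.125,-0.125,-0.125,-0.125,-0.125,-0.125,-0.125]}'
python3 -m handwheel '{"gripper":[1,1,1,1,1,1,1,1],"slide":[[0,0,0],[0,0,0],[0,0,0],[0,0,0],[0,0,0],[0,0,0],[0,0,0],[0,0,0]],"yaw":[-0.125,-0.125,-0.125,-0.125,-0.125,-0.125,-0.125,-0.125]}'
python3 -m handwheel '{"gripper":[1,1,1,1,1],"slide":[[0,0,0],[0,0,0],[0,0,0],[0,0,0],[0,0,0]],"yaw":[-0.125,-0.125,-0.125,-0.06,0]}'
python3 -c "
from h import *
go(.4634,.2457,.104,197.5)"
```

```text
time: 9.35
ee_pos: [0.481, 0.2036, 0.2083]
tcp_rot: [178.4, 1.3, -116.2]
wrist_force: [0.5, -0.6, -0.4]
opening: 0.0851
grasp_force: 0.0
time: 10.02
ee_pos: [0.481, 0.2037, 0.2083]
tcp_rot: [-179.8, 2.1, -58.9]
wrist_force: [0.0, -1.1, 0.4]
opening: 0.0857
grasp_force: 0.0
time: 10.68
ee_pos: [0.481, 0.2037, 0.2083]
tcp_rot: [-178.1, 1.0, -1.6]
wrist_force: [0.8, 0.4, -0.6]
opening: 0.0853
grasp_force: 0.0
time: 11.1
ee_pos: [0.4779, 0.211, 0.2084]
tcp_rot: [-178.2, 0.1, 22.4]
wrist_force: [0.7, 0.1, -0.2]
opening: 0.0854
grasp_force: 0.0
t11.10 pos [0.4779 0.211  0.2084] rpy [-1.7823e+02  8.0000e-02  2.2440e+01] F [ 0.71  0.11 -0.2 ] open 0.0854 grip 0.0 q [  23.    2.    8.   96.    2. -180.]
slide mm [ -0.2 -37.7 104.4] turn rad 0.086
```

```bash

python3 -m handwheel '{"gripper":[1,1,1],"slide":[[0,0,0],[0,0,0],[0,0,0]],"yaw":[-0.08,-0.08,0]}'
python3 -c "
from h import *
go(.4634,.2457,.104,197.5)"
```

```text
time: 11.35
ee_pos: [0.4586, 0.2489, 0.2083]
tcp_rot: [180.0, -0.1, 28.2]
wrist_force: [-0.3, -0.0, -0.3]
opening: 0.0855
grasp_force: 0.0
t11.35 pos [0.4586 0.2489 0.2083] rpy [ 1.7996e+02 -1.1000e-01  2.8210e+01] F [-0.28 -0.   -0.3 ] open 0.0855 grip 0.0 q [  29.    1.    8.   96.   -0. -180.]
slide mm [  2.7   5.1 104.3] turn rad 0.187
```

```bash

python3 -m handwheel '{"gripper":[1,1,1,1,1,1,1,1],"slide":[[0,0,0],[0,0,0],[0,0,0],[0,0,0],[0,0,0],[0,0,0],[0,0,0],[0,0,0]],"yaw":[0.125,0.125,0.125,0.125,0.125,0.125,0.125,0.125]}'
python3 -m handwheel '{"gripper":[1,1,1,1,1,1,1,1],"slide":[[0,0,0],[0,0,0],[0,0,0],[0,0,0],[0,0,0],[0,0,0],[0,0,0],[0,0,0]],"yaw":[0.125,0.125,0.125,0.125,0.125,0.125,0.125,0.125]}'
python3 -m handwheel '{"gripper":[1,1,1,1,1,1,1,1],"slide":[[0,0,0],[0,0,0],[0,0,0],[0,0,0],[0,0,0],[0,0,0],[0,0,0],[0,0,0]],"yaw":[0.125,0.125,0.125,0.125,0.125,0.125,0.125,0.125]}'
python3 -m handwheel '{"gripper":[1,1,1,1,1,1],"slide":[[0,0,0],[0,0,0],[0,0,0],[-3.6,-4.5,20],[0,0,20],[0,0,0]],"yaw":[0.125,0.125,0.078,0,0,0]}'
python3 -c "
from h import *
go(.4634,.2457,.104,197.5)"
```

```text
time: 12.02
ee_pos: [0.46, 0.2465, 0.2083]
tcp_rot: [-179.9, -0.1, -29.7]
wrist_force: [0.2, -0.4, -0.6]
opening: 0.0854
grasp_force: 0.0
time: 12.68
ee_pos: [0.46, 0.2465, 0.2083]
tcp_rot: [-179.9, 0.0, -87.0]
wrist_force: [0.4, 0.9, 0.1]
opening: 0.0852
grasp_force: 0.0
time: 13.35
ee_pos: [0.46, 0.2465, 0.2083]
tcp_rot: [-179.9, 0.1, -144.3]
wrist_force: [0.4, 0.5, -0.1]
opening: 0.0855
grasp_force: 0.0
time: 13.85
ee_pos: [0.4637, 0.2426, 0.1648]
tcp_rot: [-179.9, -0.2, -162.7]
wrist_force: [-1.2, -0.3, -0.4]
opening: 0.0855
grasp_force: 0.0
t13.85 pos [0.4637 0.2426 0.1648] rpy [-1.7993e+02 -1.6000e-01 -1.6273e+02] F [-1.21 -0.29 -0.37] open 0.0855 grip 0.0 q [28.  1.  2. 92. -0. 10.]
slide mm [-0.6  3.1 60.8] turn rad -0.004
```

```bash

python3 -m handwheel '{"gripper":[1,1,1,1],"slide":[[-0.6,3,25],[0,0,25],[0,0,9],[0,0,0]],"yaw":[-0.004,0,0,0]}'
python3 -c "
from h import *
go(.4634,.2457,.105,197.5)"
python3 -m handwheel '{"gripper":[-1,-1,-1,-1,-1,-1,-1,-1],"slide":[[0,0,0],[0,0,0],[0,0,0],[0,0,0],[0,0,0],[0,0,0],[0,0,0],[0,0,0]],"yaw":[0,0,0,0,0,0,0,0]}' 60
```

```text
time: 14.18
ee_pos: [0.4636, 0.2458, 0.1079]
tcp_rot: [-179.9, -0.1, -162.4]
wrist_force: [-1.2, 1.2, 0.1]
opening: 0.0853
grasp_force: 0.0
t14.18 pos [0.4636 0.2458 0.1079] rpy [-1.7995e+02 -8.0000e-02 -1.6238e+02] F [-1.22  1.19  0.08] open 0.0853 grip 0.0 q [28.  1. -4. 85. -0. 10.]
slide mm [ 0.2 -0.1  2.9] turn rad 0.002
time: 14.85
ee_pos: [0.4647, 0.2463, 0.1095]
tcp_rot: [-180.0, 0.1, -162.3]
wrist_force: [-1.1, 0.1, 0.6]
opening: -0.0
grasp_force: 0.0
```

Nothing between the fingers, so I look.

```bash
python3 - <<'E'
from workcell import camera
import cv2,numpy as np
ims=[]
for n,b in(("top",(110,190,150,190)),("scene",(350,225,160,200))):
    c=camera(n);np.savez(f"pics/{n}1.npz",**c);x,y,w,h=b
    ims.append(cv2.resize(c["img"][y:y+h,x:x+w,::-1],(395,500),interpolation=cv2.INTER_CUBIC))
cv2.imwrite("pics/c3.png",np.hstack(ims))
E
```

```text
(no output)
```

View pics/c3.png

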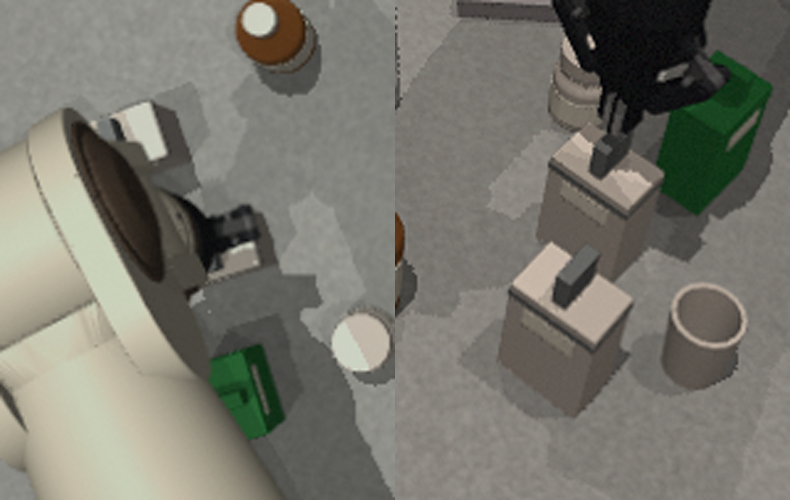

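```bash
python3 - <<'E'
from h import *
def proj(c,X):
    K=np.array([[c["fx"],0,c["cx"]],[0,c["fy"],c["cy"]],[0,0,1]],float)
    return cv2.projectPoints(np.array(X,float).reshape(-1,1,3),cv2.Rodrigues(c["R"])[0],c["t"],K,c["dist"])[0].reshape(-1,2)
pts=[[.4647,.2463,.1095],[.4647,.2463,.18],[.4634,.2457,.13],[.4634,.2457,.1]]
print("crop px top",(proj(load("top1"),pts)-[110,190])*[395/150,500/190]);print("crop scene",(proj(load("scene1"),pts)-[350,225])*[395/160,500/200]+[395,0])
E
python3 -c "
from h import *
go(.4634,.2457,.105,197.5)"
```

```text
crop px top [[205.73128158 246.78957124]
 [187.6935668  246.84261452]
 [201.45613076 248.52646708]
 [208.75604678 248.46332697]]
crop scene [[609.24429586 155.59236411]
 [625.41370065  88.37145377]
 [614.76977714 135.50603995]
 [608.16880067 162.84582226]]
t14.95 pos [0.4646 0.2463 0.1094] rpy [-1.7998e+02  1.1000e-01 -1.6230e+02] F [ 0.15  0.61 -0.29] open 0.0002 grip 0.0 q [28.  1. -4. 85. -0. 10.]
slide mm [ 1.4 -0.2  4.4] turn rad 0.003
```

```bash
python3 - <<'E'
from h import *
i=load("scene1")["img"][235:310,400:500,::-1]
i=np.clip((i/255.)**.6*255,0,255).astype(np.uint8)
cv2.imwrite("pics/c4.png",cv2.resize(i,None,fx=8,fy=8,interpolation=cv2.INTER_CUBIC))
E
```

```text
(no output)
```

View pics/c4.png

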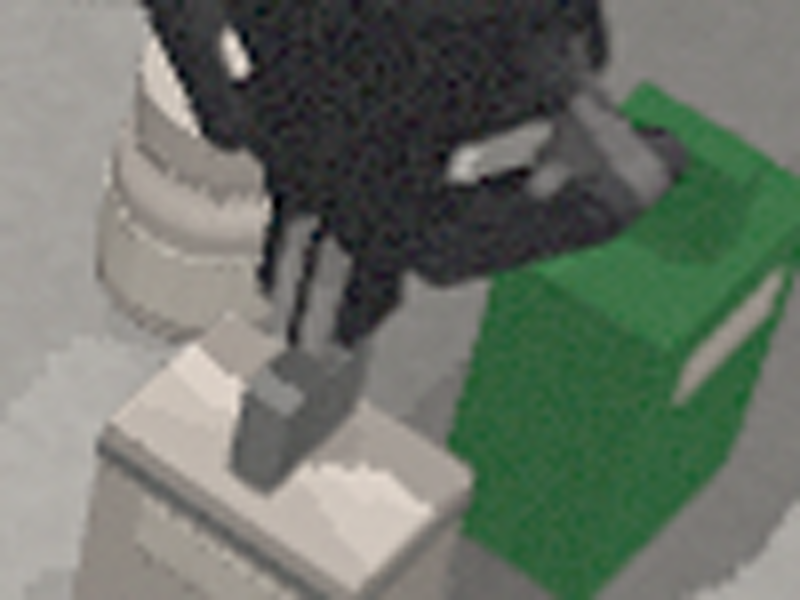

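The scene crop shows the shut fingers ending at about (440,278), just at or behind the rib's top edge. I'll find where that ray lies.

```bash
python3 - <<'E'
from h import *
S=load("scene1");S0=load("scene0");T=load("top0")
g=lambda x,y:((x+.5)/8-.5+400,(y+.5)/8-.5+235)
for z in(.11,.12,.13,.14): print(z,plane(S,[g(318,345)],z).round(4))
# rib top back/front corners in scene: pic (355,345) back right,(275,370)? 
print("ribtop front-left/front-right z.13",plane(S,[g(245,395),g(285,420),g(360,365),g(320,345)],.13).round(4))
q=quad(S,(400,262,70,60),lambda im:im.min(2)>120)
print(q.round(1))
E
```

```text
0.11 [[0.448  0.2311 0.11  ]]
0.12 [[0.4545 0.2371 0.12  ]]
0.13 [[0.4609 0.2432 0.13  ]]
0.14 [[0.4673 0.2492 0.14  ]]
ribtop front-left/front-right z.13 [[0.4831 0.2472 0.13  ]
 [0.4796 0.2567 0.13  ]
 [0.4563 0.2519 0.13  ]
 [0.4605 0.2434 0.13  ]]
[[399.6 275.8]
 [424.6 277.4]
 [466.9 305.8]
 [399.6 311.4]]
```

At the measured xy that ray gives a tip height of about 0.135, just above the rib top. The true tip therefore seems higher than the reported z. I'll check by touching the rib top gently with the shut fingers.

```bash

python3 -m handwheel '{"gripper":[-1,-1,-1],"slide":[[0,0,1],[0,0,1],[0,0,0]],"yaw":[0,0,0]}'
python3 -m handwheel '{"gripper":[-1,-1,-1],"slide":[[0,0,1],[0,0,1],[0,0,0]],"yaw":[0,0,0]}'
```

```text
time: 15.2
ee_pos: [0.4646, 0.2462, 0.1071]
tcp_rot: [-180.0, 0.1, -162.3]
wrist_force: [0.5, 0.6, -0.7]
opening: 0.0003
grasp_force: 0.0
time: 15.45
ee_pos: [0.4646, 0.2463, 0.1052]
tcp_rot: [-180.0, 0.1, -162.3]
wrist_force: [0.5, -0.2, 0.8]
opening: 0.0001
grasp_force: 0.0
```

```bash

python3 -m handwheel '{"gripper":[-1,-1,-1],"slide":[[0,0,1],[0,0,1],[0,0,0]],"yaw":[0,0,0]}'
python3 -m handwheel '{"gripper":[-1,-1,-1],"slide":[[0,0,1],[0,0,1],[0,0,0]],"yaw":[0,0,0]}'
python3 - <<'E'
from workcell import camera
from h import *
c=camera("scene");np.savez("pics/scene2.npz",**c)
a=load("scene1")["img"][225:325,390:470,::-1];b=c["img"][225:325,390:470,::-1]
i=np.clip((np.hstack([a,b])/255.)**.6*255,0,255).astype(np.uint8)
cv2.imwrite("pics/c5.png",cv2.resize(i,None,fx=5,fy=5,interpolation=cv2.INTER_CUBIC))
E
```

```text
time: 15.7
ee_pos: [0.4646, 0.2463, 0.1032]
tcp_rot: [-180.0, 0.1, -162.3]
wrist_force: [0.3, -0.5, 0.6]
opening: 0.0001
grasp_force: 0.0
time: 15.95
ee_pos: [0.4646, 0.2463, 0.1012]
tcp_rot: [-180.0, 0.1, -162.3]
wrist_force: [0.1, -0.2, 0.2]
opening: -0.0
grasp_force: 0.0
```

View pics/c5.png

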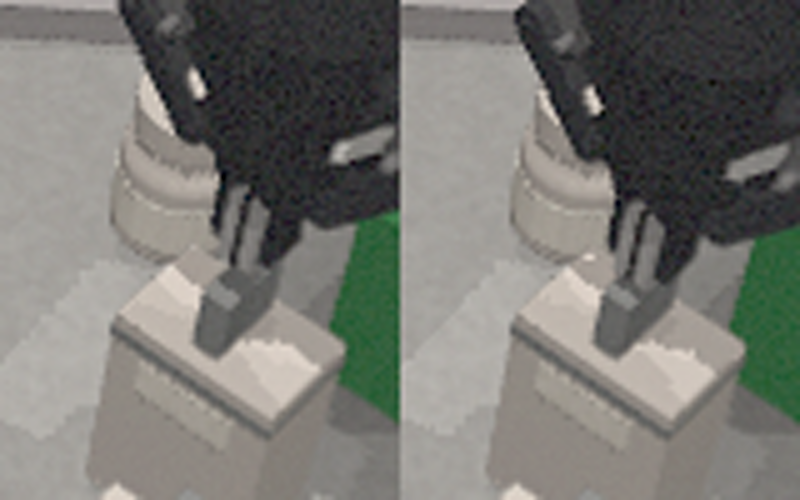

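Fingers look hidden behind the rib rather than gripping it. I'll raise them and compare the reported TCP with its place in both views.

```bash

python3 -m handwheel '{"gripper":[-1,-1,-1,-1,-1],"slide":[[0,0,-30],[0,0,-30],[0,0,-25],[0,0,0],[0,0,0]],"yaw":[0,0,0,0,0]}'
cat >> h.py <<'E'
def proj(c,X):
    K=np.array([[c["fx"],0,c["cx"]],[0,c["fy"],c["cy"]],[0,0,1]],float)
    return cv2.projectPoints(np.array(X,float).reshape(-1,1,3),cv2.Rodrigues(c["R"])[0],c["t"],K,c["dist"])[0].reshape(-1,2)
E
python3 - <<'E'
from workcell import camera,sensors,bot
from h import *
s=sensors.get_obs();p=s["ee_pos"];print(p,s["q"],[a for a in dir(bot) if a[0]!="_"],bot.pinch_z)
o=[]
for n in("scene","top"):
    c=camera(n);np.savez(f"pics/{n}3.npz",**c)
    u=proj(c,[p,p+[0,0,.05]]);print(n,u.round(1));x,y=(u[0]-[40,50]).astype(int);print(x,y)
    i=c["img"][y:y+80,x:x+80,::-1];i=np.clip((i/255.)**.5*255,0,255).astype(np.uint8)
    i=cv2.resize(i,None,fx=5,fy=5,interpolation=cv2.INTER_CUBIC)
    for k in u: cv2.circle(i,tuple(((k-[x,y]+.5)*5).astype(int)),3,(0,0,255),1)
    o.append(i)
cv2.imwrite("pics/c6.png",np.hstack(o))
E
```

```text
time: 16.42
ee_pos: [0.4652, 0.2467, 0.1878]
tcp_rot: [180.0, 0.3, -162.3]
wrist_force: [-0.9, -0.0, -0.4]
opening: -0.0
grasp_force: 0.0
[0.46523768 0.24668875 0.1878386 ] [ 2.79591961e+01  1.27586075e+00  5.25758704e+00  9.37102903e+01
 -4.07648976e-02  1.02602196e+01] ['PlanningError', 'pinch_z'] 0.0187
scene [[444.  257.4]
 [449.1 236.2]]
403 207
top [[180.3 283.5]
 [174.8 283.5]]
140 233
```

View pics/c6.png

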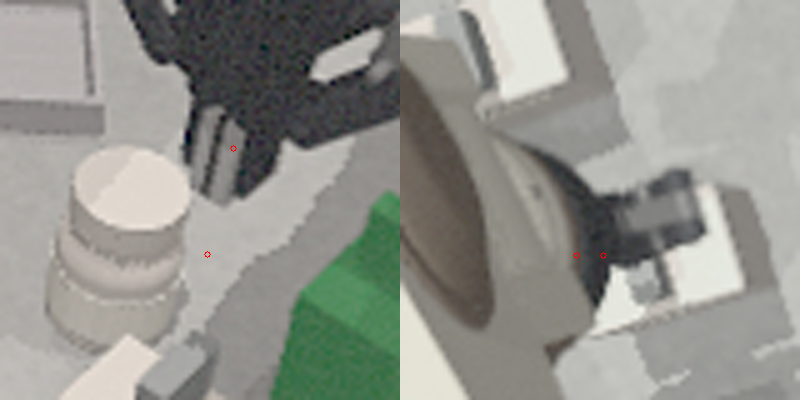

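Both views put the fingers at the reported xy but about 28 mm higher than the reported z. Touching the rib top (0.130) will calibrate this.

```bash

python3 -m handwheel '{"gripper":[-1,-1,-1,-1,-1],"slide":[[-0.5,0,30],[0,0,30],[0,0,26],[0,0,0],[0,0,0]],"yaw":[0,0,0,0,0]}'
python3 -m handwheel '{"gripper":[-1,-1,-1],"slide":[[0,0,0.7],[0,0,0.7],[0,0,0]],"yaw":[0,0,0]}'
python3 -m handwheel '{"gripper":[-1,-1,-1],"slide":[[0,0,0.7],[0,0,0.7],[0,0,0]],"yaw":[0,0,0]}'
```

```text
time: 16.93
ee_pos: [0.4641, 0.2459, 0.0985]
tcp_rot: [-179.9, -0.0, -162.3]
wrist_force: [0.6, 0.1, 0.2]
opening: -0.0006
grasp_force: 0.0
time: 17.18
ee_pos: [0.465, 0.2464, 0.0987]
tcp_rot: [-180.0, 0.1, -162.3]
wrist_force: [0.4, 0.0, -0.6]
opening: -0.0
grasp_force: 0.0
time: 17.43
ee_pos: [0.4652, 0.2465, 0.0975]
tcp_rot: [-180.0, 0.1, -162.3]
wrist_force: [0.6, -0.6, 0.2]
opening: 0.0
grasp_force: 0.0
```

```bash

python3 -m handwheel '{"gripper":[-1,-1,-1],"slide":[[0,0,1],[0,0,1],[0,0,0]],"yaw":[0,0,0]}' | grep -E "ee_pos|force"
python3 -m handwheel '{"gripper":[-1,-1,-1],"slide":[[0,0,1],[0,0,1],[0,0,0]],"yaw":[0,0,0]}'| grep -E "ee_pos|force"
python3 - <<'E'
from workcell import camera,sensors
from h import *
s=sensors.get_obs();p=s["ee_pos"];o=[]
for n in("scene","top"):
    c=camera(n);np.savez(f"pics/{n}4.npz",**c)
    b=load(n+"3") if n=="top" else load("scene0")
    u=proj(c,[p])[0];x,y=(u-[40,50]).astype(int);print(n,x,y)
    i=c["img"][y:y+80,x:x+80,::-1];i=np.clip((i/255.)**.5*255,0,255).astype(np.uint8)
    o.append(cv2.resize(i,None,fx=5,fy=5,interpolation=cv2.INTER_CUBIC))
cv2.imwrite("pics/c7.png",np.hstack(o))
E
```

```text
ee_pos: [0.4651, 0.2464, 0.0954]
wrist_force: [0.3, -0.9, 0.7]
grasp_force: 0.0
ee_pos: [0.4657, 0.2467, 0.0952]
wrist_force: [-2.5, -0.6, 10.1]
grasp_force: 5.3
scene 395 242
top 149 233
```

View pics/c7.png

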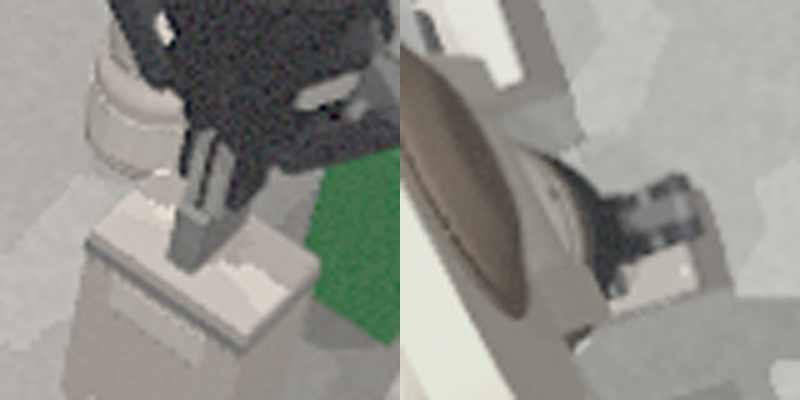

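Contact on the rib top at reported z = 0.095, so the true tip height is reported + 0.035. My first feel therefore only reached about 26 mm below the mouth. That is past where the insert's rib would be, but only just, so I'll go back and feel deeper before touching either canister.

```bash

python3 -m handwheel '{"gripper":[-1,-1,-1],"slide":[[0,0,-20],[0,0,-35],[0,0,-30]],"yaw":[0,0,0]}' >/dev/null
python3 -m handwheel '{"gripper":[-1,-1,-1,-1,-1,-1,-1,-1],"slide":[[9.7,-37.8,0],[9.7,-37.8,0],[9.7,-37.8,0],[9.7,-37.8,0],[9.7,-37.8,0],[9.7,-37.8,0],[9.7,-37.8,0],[9.7,-37.8,0]],"yaw":[0,0,0,0,0,0,0,0]}' >/dev/null
python3 -m handwheel '{"gripper":[-1,-1,-1,-1,-1,-1,-1,-1],"slide":[[9.7,-37.8,0],[9.7,-37.8,0],[9.7,-37.8,0],[9.7,-37.8,0],[9.7,-37.8,0],[9.7,-37.8,0],[9.7,-37.8,0],[9.7,-37.8,0]],"yaw":[0,0,0,0,0,0,0,0]}'>/dev/null
python3 -m handwheel '{"gripper":[-1,-1,-1,-1,-1,-1,-1],"slide":[[0,0,0],[0,0,10],[0,0,30],[0,0,30],[0,0,30],[0,0,20],[0,0,0]],"yaw":[-0.12,-0.12,-0.12,-0.12,-0.12,-0.12,0]}'
python3 -c "
from h import *
go(.501,-.377,.01,256.6)"
```

```text
time: 20.2
ee_pos: [0.4991, -0.3753, 0.0533]
tcp_rot: [179.7, 0.1, -120.7]
wrist_force: [-0.3, 0.5, 0.9]
opening: -0.0001
grasp_force: 0.0
t20.20 pos [ 0.4991 -0.3753  0.0533] rpy [ 1.7967e+02  1.2000e-01 -1.2074e+02] F [-0.33  0.51  0.95] open -0.0001 grip 0.0 q [-37.  15.   6.  81.   0. -96.]
slide mm [ 0.5 -2.5 43.3] turn rad -0.303
```

```bash

python3 -m handwheel '{"gripper":[-1,-1,-1,-1,-1],"slide":[[0.5,-2.5,0],[0,0,0],[0,0,15],[0,0,20],[0,0,0]],"yaw":[-0.12,-0.12,-0.06,0,0]}' | grep -E "ee_pos|wrist"
for i in 1; do python3 -m handwheel '{"gripper":[-1,-1,-1,-1],"slide":[[0,0,4],[0,0,4],[0,0,4],[0,0,0]],"yaw":[0,0,0,0]}' | grep -E "ee_pos|wrist"; done
python3 -m handwheel '{"gripper":[-1,-1,-1,-1],"slide":[[0,0,4],[0,0,4],[0,0,3],[0,0,0]],"yaw":[0,0,0,0]}' | grep -E "ee_pos|wrist"
```

```text
ee_pos: [0.5024, -0.3779, 0.0216]
wrist_force: [-2.1, 0.7, -0.7]
ee_pos: [0.5033, -0.3786, 0.0116]
wrist_force: [0.6, 0.2, 0.1]
ee_pos: [0.5029, -0.3783, -0.0003]
wrist_force: [-0.8, -0.4, -0.5]
```

```bash

python3 -m handwheel '{"gripper":[-1,-1,-1,-1],"slide":[[0,0,3],[0,0,3],[0,0,2],[0,0,0]],"yaw":[0,0,0,0]}' | grep -E "ee_pos|wrist"
python3 -m handwheel '{"gripper":[-1,-1,-1],"slide":[[0,0,2],[0,0,2],[0,0,0]],"yaw":[0,0,0]}' | grep -E "ee_pos|wrist"
```

```text
ee_pos: [0.503, -0.3784, -0.0081]
wrist_force: [-0.4, 0.7, -0.1]
ee_pos: [0.5031, -0.3785, -0.0119]
wrist_force: [0.6, 0.2, -0.3]
```

The fingertips are about 43 mm below the mouth (the insert's rib would stop them at 20 mm) with no contact, so the bay is empty and the insert is the one in the tray. Back to canister A.

```bash

python3 -m handwheel '{"gripper":[-1,-1,-1,-1,-1,-1],"slide":[[0,0,-20],[0,0,-35],[0,0,-35],[0,0,-35],[0,0,-35],[0,0,-20]],"yaw":[0,0,0,0,0,0]}' | grep -E "ee_pos|wrist"
python3 -c "
from h import *
go(.4634,.2457,.168,197.6)"
```

```text
ee_pos: [0.5035, -0.379, 0.1731]
wrist_force: [-0.1, -0.3, 0.1]
t22.37 pos [ 0.5035 -0.379   0.1731] rpy [-1.7965e+02 -6.0000e-02 -1.0386e+02] F [-0.09 -0.32  0.14] open -0.0002 grip 0.0 q [ -37.   16.   20.   94.    0. -113.]
slide mm [-596.9  188.6    5.1] turn rad 1.022
```

```bash

python3 -m handwheel '{"gripper":[1,1,1,1,1,1,1,1],"slide":[[-37.3,11.8,0],[-37.3,11.8,0],[-37.3,11.8,0],[-37.3,11.8,0],[-37.3,11.8,0],[-37.3,11.8,0],[-37.3,11.8,0],[-37.3,11.8,0]],"yaw":[0,0,0,0,0,0,0,0]}' >/dev/null
python3 -m handwheel '{"gripper":[1,1,1,1,1,1,1,1],"slide":[[-37.3,11.8,0],[-37.3,11.8,0],[-37.3,11.8,0],[-37.3,11.8,0],[-37.3,11.8,0],[-37.3,11.8,0],[-37.3,11.8,0],[-37.3,11.8,0]],"yaw":[0,0,0,0,0,0,0,0]}'>/dev/null
python3 -m handwheel '{"gripper":[1,1,1,1,1,1,1,1],"slide":[[0,0,0],[0,0,0],[0,0,0],[0,0,0],[0,0,0],[0,0,0],[0,0,10],[0,0,20]],"yaw":[0.12,0.12,0.12,0.12,0.12,0.12,0.12,0.12]}'>/dev/null
python3 -m handwheel '{"gripper":[1,1,1],"slide":[[0,0,0],[0,0,0],[0,0,0]],"yaw":[0.062,0,0]}'>/dev/null
python3 -c "
from h import *
go(.4634,.2457,.070,197.6)"
```

```text
t24.62 pos [0.4627 0.2461 0.1389] rpy [-1.7998e+02  1.3000e-01 -1.6228e+02] F [ 0.86 -0.09  0.17] open 0.0854 grip 0.0 q [28.  0. -1. 88. -0. 10.]
slide mm [-0.6 -0.6 68.9] turn rad 0.002
```

```bash

python3 -m handwheel '{"gripper":[1,1,1,1],"slide":[[-0.6,-0.6,30],[0,0,25],[0,0,8],[0,0,0]],"yaw":[0,0,0,0]}' | grep -E "ee_pos|wrist"
python3 -m handwheel '{"gripper":[-1,-1,-1,-1,-1,-1,-1],"slide":[[0,0,3],[0,0,2],[0,0,0],[0,0,0],[0,0,0],[0,0,0],[0,0,0]],"yaw":[0,0,0,0,0,0,0]}' 60
```

```text
ee_pos: [0.4626, 0.2452, 0.0742]
wrist_force: [-1.0, 0.3, -0.7]
time: 25.53
ee_pos: [0.4639, 0.2456, 0.0711]
tcp_rot: [-180.0, 0.2, -162.4]
wrist_force: [0.1, -1.1, 2.8]
opening: 0.0111
grasp_force: 60.2
```

Gripped (11 mm opening, about the 12 mm rib). Lift a little and weigh.

```bash

python3 -m handwheel '{"gripper":[-1,-1,-1,-1,-1,-1],"slide":[[0,0,-5],[0,0,-10],[0,0,-10],[0,0,0],[0,0,0],[0,0,0]],"yaw":[0,0,0,0,0,0]}' | grep -E "ee_pos|wrist|open|rot"
python3 -m handwheel '{"gripper":[-1,-1],"slide":[[0,0,0],[0,0,0]],"yaw":[0,0]}' | grep -E "wrist"
```

```text
ee_pos: [0.4635, 0.2457, 0.0955]
tcp_rot: [-180.0, 0.1, -162.4]
wrist_force: [-0.7, -1.0, -5.0]
opening: 0.0109
wrist_force: [-0.8, 0.2, -4.8]
```

About 4.9 N, i.e. 0.50 kg, against at most 2.3 N for the empty one. This is the full canister, so B stays put. Raise it and carry it to the bay.

```bash

python3 -m handwheel '{"gripper":[-1,-1,-1,-1,-1,-1,-1],"slide":[[0,0,-10],[0,0,-25],[0,0,-30],[0,0,-30],[0,0,-25],[0,0,-12],[4.3,-16.8,-4]],"yaw":[0,0,0,0,0,0,0]}' 80 | grep -E "ee_pos|open"
python3 -m handwheel '{"gripper":[-1,-1,-1,-1,-1,-1,-1,-1],"slide":[[8.5,-33.6,0],[8.5,-33.6,0],[8.5,-33.6,0],[8.5,-33.6,0],[8.5,-33.6,0],[8.5,-33.6,0],[8.5,-33.6,0],[8.5,-33.6,0]],"yaw":[0,0,0,0,0,0,0,0]}' | grep -E "ee_pos|open"
python3 -m handwheel '{"gripper":[-1,-1,-1,-1,-1,-1,-1,-1],"slide":[[8.5,-33.6,0],[8.5,-33.6,0],[8.5,-33.6,0],[8.5,-33.6,0],[8.5,-33.6,0],[8.5,-33.6,0],[8.5,-33.6,0],[8.5,-33.6,0]],"yaw":[0,0,0,0,0,0,0,0]}' | grep -E "ee_pos|open"
python3 -m handwheel '{"gripper":[-1,-1,-1,-1,-1,-1,-1,-1],"slide":[[8.5,-33.6,0],[4.3,-16.8,0],[0,0,0],[0,0,0],[0,0,0],[0,0,0],[0,0,0],[0,0,0]],"yaw":[0,0,-0.06,-0.11,-0.11,-0.11,-0.11,-0.11]}' | grep -E "ee_pos|open"
python3 -m handwheel '{"gripper":[-1,-1,-1,-1,-1,-1],"slide":[[0,0,0],[0,0,0],[0,0,0],[0,0,0],[0,0,0],[0,0,0]],"yaw":[-0.11,-0.11,-0.11,-0.086,0,0]}' | grep -E "wrist|open"
python3 -c "
from h import *
go(.501,-.377,.113,256.4)"
```

```text
ee_pos: [0.4648, 0.2303, 0.2349]
opening: 0.0104
ee_pos: [0.4803, -0.0501, 0.2324]
opening: 0.0103
ee_pos: [0.4966, -0.327, 0.2322]
opening: 0.0102
ee_pos: [0.4999, -0.3772, 0.232]
opening: 0.0108
wrist_force: [0.2, -0.5, -5.9]
opening: 0.0106
t29.28 pos [ 0.5    -0.3771  0.2319] rpy [-1.7989e+02  4.0000e-02 -1.0379e+02] F [ 0.21 -0.5  -5.89] open 0.0106 grip 83.5 q [ -37.   17.   28.  101.    0. -113.]
slide mm [ -0.4  -1.  118.9] turn rad -0.003
```

```bash

python3 -m handwheel '{"gripper":[-1,-1,-1,-1,-1,-1],"slide":[[-0.4,-1,15],[0,0,30],[0,0,25],[0,0,12],[0,0,4],[0,0,0]],"yaw":[-0.003,0,0,0,0,0]}' | grep -E "ee_pos|wrist"
python3 -m handwheel '{"gripper":[-1,-1,-1,-1,-1],"slide":[[0,0,3],[0,0,2],[0,0,2],[0,0,2],[0,0,0]],"yaw":[0,0,0,0,0]}' | grep -E "ee_pos|wrist|rot"
python3 -c "
from h import *
go(.501,-.377,.13,256.4)"
```

```text
ee_pos: [0.5008, -0.3767, 0.1447]
wrist_force: [0.4, -0.2, -4.5]
ee_pos: [0.5014, -0.3771, 0.1368]
tcp_rot: [-179.9, 0.0, -103.5]
wrist_force: [-1.1, -0.8, -4.2]
t30.20 pos [ 0.5014 -0.3771  0.1368] rpy [-1.7985e+02  2.0000e-02 -1.0347e+02] F [-1.06 -0.85 -4.24] open 0.0105 grip 83.8 q [ -37.   15.   15.   90.    0. -114.]
slide mm [-0.1  0.4  6.8] turn rad 0.002
```

Bottom edge is about at the mouth now; continue in small steps watching the force.

```bash

python3 -m handwheel '{"gripper":[-1,-1,-1,-1],"slide":[[0,0,1.5],[0,0,1.5],[0,0,1],[0,0,0]],"yaw":[0,0,0,0]}' | grep -E "ee_pos|wrist"
python3 -m handwheel '{"gripper":[-1,-1,-1,-1],"slide":[[0,0,1.5],[0,0,1.5],[0,0,1],[0,0,0]],"yaw":[0,0,0,0]}' | grep -E "ee_pos|wrist|rot"
```

```text
ee_pos: [0.5012, -0.3769, 0.1322]
wrist_force: [0.1, -0.3, -5.8]
ee_pos: [0.5011, -0.3768, 0.1279]
tcp_rot: [-179.9, 0.1, -103.5]
wrist_force: [-0.4, 0.6, -5.3]
```

It's in with no contact. Continue down.

```bash

python3 -m handwheel '{"gripper":[-1,-1,-1,-1,-1],"slide":[[0,0,4],[0,0,5],[0,0,5],[0,0,4],[0,0,0]],"yaw":[0,0,0,0,0]}' | grep -E "ee_pos|wrist"
python3 -m handwheel '{"gripper":[-1,-1,-1,-1,-1],"slide":[[0,0,5],[0,0,5],[0,0,5],[0,0,4],[0,0,0]],"yaw":[0,0,0,0,0]}' | grep -E "ee_pos|wrist"
python3 -m handwheel '{"gripper":[-1,-1,-1,-1,-1],"slide":[[0,0,3],[0,0,3],[0,0,2],[0,0,2],[0,0,0]],"yaw":[0,0,0,0,0]}' | grep -E "ee_pos|wrist|rot"
```

```text
ee_pos: [0.5009, -0.3767, 0.1091]
wrist_force: [0.1, -0.0, -5.6]
ee_pos: [0.501, -0.3767, 0.0902]
wrist_force: [0.4, 0.0, -6.0]
ee_pos: [0.5013, -0.3769, 0.081]
tcp_rot: [-179.9, 0.1, -103.5]
wrist_force: [-0.3, 1.2, -5.6]
```

```bash

python3 -m handwheel '{"gripper":[-1,-1,-1,-1],"slide":[[0,0,1],[0,0,1],[0,0,1],[0,0,0]],"yaw":[0,0,0,0]}' | grep -E "ee_pos|wrist"
python3 -m handwheel '{"gripper":[-1,-1,-1],"slide":[[0,0,0.6],[0,0,0.6],[0,0,0]],"yaw":[0,0,0]}' | grep -E "ee_pos|wrist|rot"
```

```text
ee_pos: [0.5013, -0.377, 0.0783]
wrist_force: [-1.3, -0.5, -5.5]
ee_pos: [0.5014, -0.377, 0.0773]
tcp_rot: [-179.9, 0.0, -103.5]
wrist_force: [-0.2, 1.0, -5.3]
```

```bash

python3 -m handwheel '{"gripper":[-1,-1,-1],"slide":[[0,0,0.5],[0,0,0.5],[0,0,0]],"yaw":[0,0,0]}' | grep -E "ee_pos|wrist"
python3 -m handwheel '{"gripper":[-1,-1,-1],"slide":[[0,0,0.5],[0,0,0.5],[0,0,0]],"yaw":[0,0,0]}' | grep -E "ee_pos|wrist|rot"
```

```text
ee_pos: [0.5017, -0.3772, 0.0772]
wrist_force: [-1.1, 0.2, 1.6]
ee_pos: [0.5019, -0.3773, 0.0771]
tcp_rot: [-179.8, -0.0, -103.5]
wrist_force: [-0.7, 1.3, 7.3]
```

Floor contact at the expected height (bottom 0.006): fully home. Release and retreat.

```bash

python3 -m handwheel '{"gripper":[0.2,0.2,0.2,0.2,0.2,0.2],"slide":[[0,0,-0.8],[0,0,0],[0,0,0],[0,0,0],[0,0,0],[0,0,0]],"yaw":[0,0,0,0,0,0]}' | grep -E "ee_pos|wrist|open"
python3 -m handwheel '{"gripper":[0.2,0.2,0.2,0.2,0.2,0.2,0.2,0.2],"slide":[[0,0,-5],[0,0,-15],[0,0,-30],[0,0,-35],[0,0,-35],[0,0,-30],[0,0,0],[0,0,0]],"yaw":[0,0,0,0,0,0,0,0]}' | grep -E "ee_pos|wrist"
python3 -m handwheel '{"gripper":[0.2,0.2,0.2,0.2,0.2,0.2],"slide":[[-30,0,0],[-30,0,0],[-30,0,0],[-30,0,0],[-30,0,0],[0,0,0]],"yaw":[0,0,0,0,0,0]}' | grep -E "time|ee_pos|wrist"
python3 - <<'E'
from workcell import camera
from h import *
o=[]
for n in("scene","top"):
    c=camera(n);np.savez(f"pics/{n}9.npz",**c);o.append(cv2.resize(c["img"][:,:,::-1],(400,300),interpolation=cv2.INTER_AREA))
T=load("top9");S=load("scene9")
f=lambda i,x,y,w,h:cv2.resize(i[y:y+h,x:x+w,::-1],(400,300),interpolation=cv2.INTER_CUBIC)
cv2.imwrite("pics/end.png",np.vstack([np.hstack(o),np.hstack([f(S["img"],230,105,100,75),f(T["img"],400,210,120,90)])]))
E
```

```text
ee_pos: [0.5013, -0.377, 0.076]
wrist_force: [0.1, 0.1, -0.8]
opening: 0.0512
ee_pos: [0.5018, -0.3776, 0.2286]
wrist_force: [0.6, -0.8, -1.2]
time: 34.87
ee_pos: [0.5365, -0.2268, 0.2254]
wrist_force: [-0.4, 0.2, -0.4]
```

View pics/end.png

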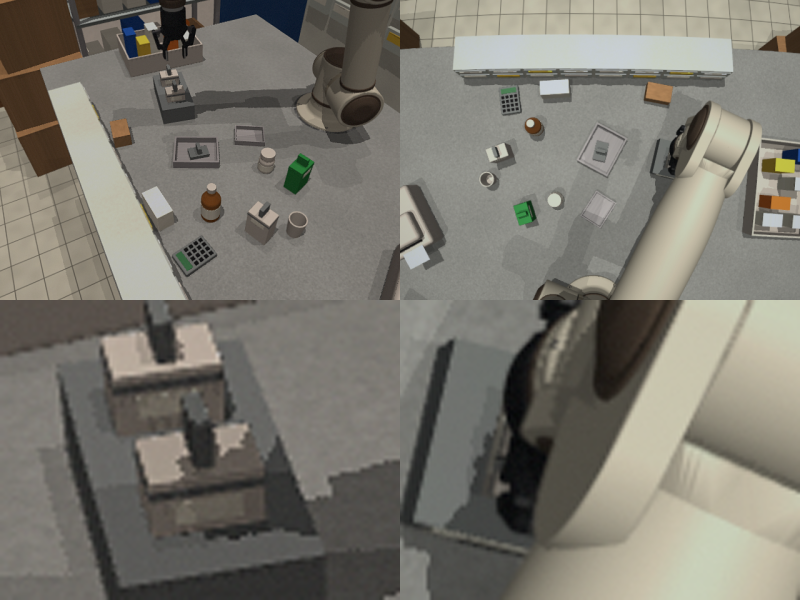

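The end picture shows the full canister in the bay at scene crop (160,370), beside the neighbour at (200,455). The empty one stands at its old place (full-view scene (262,220)), the insert is in the large tray, and nothing else has moved.

```bash
python3 -c "
from workcell import ticket
print(ticket.job_done())"
```

```text
the job is handed in; nothing more can be done
None
```

The full canister (canister A here, weighed at about 0.5 kg) stands fully home in the bay. I felt the bay empty first, to about 43 mm below the mouth; the insert was already in the returns tray. The other canister was neither lifted nor moved, and the job was handed in at about 35 s.

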